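# Clear the carving board at the lure maker's bench

## Robot

A 6-joint arm with a two-finger parallel gripper is mounted at the origin on the work surface. World frame = base frame: x ahead of the robot, y to its left, z up, the work surface at z = 0. Lengths are in m, angles in rad, forces in N, time in s.
With the tool pointing down it reaches from about 0.35 to 0.975 m from the base axis. Payload 4.9 kg.
Tool frame: the origin (TCP) lies at the very end of the fingers, on their centre line; the grasp point (between the pads) lies 19 mm behind it; z points along the fingers, y is the line along which they close (so a half turn about z gives the same grasp; the last joint's range is limited). The gripper opens to 85 mm and grips with 20 to 120 N. Pads are 22 mm wide; open, the fingers measure 114 mm over their backs; the gripper's body (76 mm by 85 mm) begins 54 mm behind the grasp point. The pads swing forward as they close: fully open they stand 13 mm farther back than shut.
Start: joints at [-1.43, 0.053, 1.613, -0, 1.476, -0.119], TCP at [0.161, -0.604, 0.231] pointing down, gripper open.
Joint ranges: [-3.01, 3.01], [-1.01, 2.22], [0.06, 2.58], [-1.02, 4.17], [0.09, 2.62], [-3.14, 3.14]. Speed limits (rad/s): [2.57, 2.57, 3.14, 3.14, 3.14, 3.14].

## Interface

Orientations are given as a unit quaternion [w, x, y, z].
In Python, from plant import manip gives the robot as it stands.
- The arm moves only by the tool send_rows, never from a script. Its argument "increments" is a list of rows, each an object of numbers: "claw": the closure, from -1 (fully open) to 1 (shut); "dx", "dy", "dz": the shift along the tool's x, y, z in units of 0.5 m (1.0 is 0.5 m); "yaw": the turn about the tool's z in units of 1.5 rad (1.0 is 1.5 rad). A call has 1 to 20 rows; each row is the pose to reach, as a shift and turn from the pose commanded when the call began, along the tool's axes at that moment; what a row does not reach only later rows make up. A row lasts 1/8 s, in which the tool goes at most 62.5 mm and 10.7 degrees, less where a joint would pass 70% of its speed; a pose out of reach is approached as far as the arm can. A call with a number of a shift or a turn outside -1 to 1 is refused whole. A call with a gripper value outside its range is refused whole. The fingers move at their own pace and stop on an object; the grip force is fixed at half the most. Time passes only in rows, so rows that repeat a pose let the fingers close. It gives the time, the measured TCP pose, the force, the opening and the grip force at its end, in the units of the state.
- manip.state(): the state, without advancing time (a new reading comes with each control period).
- manip.grab_frame(name): name is "side" or "top"; returns the picture (420x560x3 uint8, red, green, blue); there is no depth.
- manip.camera_params(name): a dict with "camera_matrix" (3x3 intrinsics, pixels), "extrinsics" (4x4, takes a point from world to camera coordinates). Camera axes: x right, y down, z forward; pixel columns grow to the right and rows downward; lengths in m; the calibration is good to about 2 mm. A picture is of the moment at which its call begins. camera_params takes no time and is no camera call.
- manip.job_done(): hands the job in; it is judged then, once.
The state is a dict: "time": time; "joint_pos": joint angles; "joint_vel": joint speeds; "joint_efforts": joint torques, N m; "tool_pos": TCP position; "tool_rot": TCP orientation; "contact_force": force on the tool from outside, world axes, zero at the start; "ft_torque": the same for the moment, N m; "gripper_width": opening from 0.0 (shut) to 1.0 (fully open); "grasp_force": force on a finger pad.
Only numpy, scipy, OpenCV 4.12 (cv2) and the standard library are available. Lean on these libraries where they do the work, as an engineer would, in place of code of your own. Each camera call takes 0.05 s, during which the arm holds its last target. There are 200 camera calls.

## Task

Put each wooden lure body that lies on the carving board into a pocket of its own in the routed block, lying flat, and only then take the scraper block and wipe every loose chip off the board over its open end into the metal catch trough; leave the chips to the scraper, not the fingers. Finally stand the scraper upright and lengthwise on its cork mat again, its whole base on the mat. Leave the jar and the mug as they are.

Things in the scene. Friction and masses are not known exactly. Their poses are not given: they have to be found in the camera images.
- board: Fixed carving board with a grey laminate surface, top 200 mm (x) by 280 mm (y), surface 45 mm above the bench, a dark fence 6 mm thick and 10 mm high along both long sides (188 mm clear between); both ends are open edges, with a catch trough at the -y end. Origin on the bench, z up: the top spans y -100 to +180 mm, x -94 to +94 mm between fences
- trough (a point): Middle of the floor of the sheet-metal catch trough fixed to the board's -y end: 188 mm (board x) by 74 mm (y) inside, from the board's edge at board y = -100 mm to -174 mm; floor 5 mm, side walls 55 mm, end wall 60 mm above the bench
- rack: Fixed routed wooden block 200 mm (x) by 126 mm (y) by 22 mm high with four equal rectangular pockets, each 85 mm (x) by 43 mm (y), 16 mm deep (pocket floor 6 mm above the bench), pocket centres at x = +-47 mm, y = +-32 mm. Origin: centre of its underside on the bench
- mat: Fixed cork mat 140 mm (x) by 90 mm (y), 3 mm thick, the scraper's place. Origin: centre of its underside
- scraper: Loose scraper block, 0.25 kg: a foot 84 mm (x) by 41 mm (y) by 32 mm high with a steel-shod flat underside, and on top of it a handle 62 mm (x) by 26 mm (y) that reaches up to 76 mm above the underside. Origin: centre of the underside; it wipes along its y. Starts upright on the cork mat, roughly lengthwise
- blank1: Loose pale wooden lure body (may be absent), 66 mm long (x) with a square section 30 by 30 mm over 50 mm (x from -33 to +17 mm) and a short tapered nose on the +x end, 45 g. Origin at its centre, 15 mm above what it lies on. Starts lying on the board in its half near the trough; any side may be up and either end may lead
- blank2: Loose pale wooden lure body (may be absent), 66 mm long (x) with a square section 30 by 30 mm over 50 mm (x from -33 to +17 mm) and a short tapered nose on the +x end, 45 g. Origin at its centre, 15 mm above what it lies on. Starts lying on the board in its half near the trough; any side may be up and either end may lead
- blank3: Loose pale wooden lure body (may be absent), 66 mm long (x) with a square section 30 by 30 mm over 50 mm (x from -33 to +17 mm) and a short tapered nose on the +x end, 45 g. Origin at its centre, 15 mm above what it lies on. Starts lying on the board in its half near the trough; any side may be up and either end may lead
- blank4: Loose pale wooden lure body (may be absent), 66 mm long (x) with a square section 30 by 30 mm over 50 mm (x from -33 to +17 mm) and a short tapered nose on the +x end, 45 g. Origin at its centre, 15 mm above what it lies on. Starts lying on the board in its half near the trough; any side may be up and either end may lead
- chip1: Loose wood chip (may be absent), 30 by 20 mm and 14 mm thick, 12 g. Origin at its middle, 7 mm above what it lies on. Starts on the board, in its half away from the trough
- chip2: Loose wood chip (may be absent), 30 by 20 mm and 14 mm thick, 12 g. Origin at its middle, 7 mm above what it lies on. Starts on the board, in its half away from the trough
- chip3: Loose wood chip (may be absent), 30 by 20 mm and 14 mm thick, 12 g. Origin at its middle, 7 mm above what it lies on. Starts on the board, in its half away from the trough
- chip4: Loose wood chip (may be absent), 30 by 20 mm and 14 mm thick, 12 g. Origin at its middle, 7 mm above what it lies on. Starts on the board, in its half away from the trough
- chip5: Loose wood chip (may be absent), 30 by 20 mm and 14 mm thick, 12 g. Origin at its middle, 7 mm above what it lies on. Starts on the board, in its half away from the trough
- chip6: Loose wood chip (may be absent), 30 by 20 mm and 14 mm thick, 12 g. Origin at its middle, 7 mm above what it lies on. Starts on the board, in its half away from the trough
- jar: Bystander: amber glass jar with black cap, 52 mm across, 75 mm high. Origin: centre of its underside
- mug: Bystander: blue mug, 80 mm across, 90 mm high. Origin: centre of its underside
- vise: Bystander, fixed to the bench: fly-tying vise, a dark base 90 mm square with a thin steel post and jaw 167 mm high. Origin: centre of its underside
There are look-alikes about, which are no part of the job. What is shaped like the chip6 but orange, white or yellow is not meant.

How it is judged:
By the outcome, as a careful person would: the job done as asked, in the order asked, and still so for the second after the job is handed in, with the robot touching nothing.
Of blank1, blank2, blank3, blank4 only 3 to 4 are there at a start; the rules pass over those that are not, and their reading is None.
Of chip1, chip2, chip3, chip4, chip5, chip6 only 4 to 6 are there at a start; the rules pass over those that are not, and their reading is None.
At some moment in a run one of blank1, blank2, blank3, blank4, scraper may be knocked a few centimetres aside while the robot is not near it.
It also fails if it takes over 210 s, if anything falls off the work surface, if the arm or the gripper's body presses on something with over 40 N, if the wrist force passes 120 N, or if a joint passes its speed limit or range.

## Working session

There is one attempt and no reset: what is moved stays moved. The work goes in short steps, Python scripts to look and compute and a tool call to move; the robot and the scene stay as the last step left them, time stands still between calls to the robot, and variables do not carry over. Pictures are saved under pics/ and viewed, at most 15 in all, crops included, and the job is handed in when it is done.

Besides the shell and the picture viewer there is one more tool, called after ">>>" by a JSON object that holds its "name" and its "arguments". send_rows: Moves the arm, as the interface text tells. Shifts and turns lie within -1 to 1; 1 stands for 0.5 m of shift or 1.5 rad of turn. Its arguments: {"type":"object","properties":{"increments":{"type":"array","items":{"type":"object","properties":{"claw":{"type":"number"},"dx":{"type":"number"},"dy":{"type":"number"},"dz":{"type":"number"},"yaw":{"type":"number"}}}}},"required":["increments"]}

```bash
ls; mkdir -p pics; python3 - <<'E'
from plant import manip
import cv2,numpy as np
for n in ("top","side"):
    im=manip.grab_frame(n); cv2.imwrite(f"pics/{n}0.png",cv2.cvtColor(im,cv2.COLOR_RGB2BGR))
    p=manip.camera_params(n); print(n,np.round(p["camera_matrix"],1).tolist(),np.round(p["extrinsics"],3).tolist())
s=manip.state(); print(s["tool_pos"],s["tool_rot"],s["time"])
E
```

```text
pics
top [[495.9, 0.0, 280.6], [0.0, 495.9, 209.2], [0.0, 0.0, 1.0]] [[0.013, -1.0, 0.01, -0.03], [-0.999, -0.013, -0.03, 0.607], [0.03, -0.009, -0.999, 1.385], [0.0, 0.0, 0.0, 1.0]]
side [[530.2, 0.0, 286.9], [0.0, 530.2, 211.6], [0.0, 0.0, 1.0]] [[-0.923, -0.385, 0.016, 0.582], [-0.235, 0.529, -0.816, 0.193], [0.305, -0.757, -0.578, 0.948], [0.0, 0.0, 0.0, 1.0]]
[ 0.16047227 -0.60348901  0.23019791] [-8.98205354e-04  9.91574844e-01  1.29531930e-01 -1.01265718e-05] 0.1
```

View pics/top0.png

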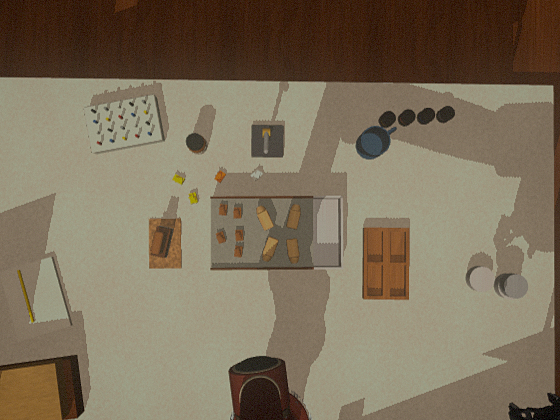

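View pics/side0.png

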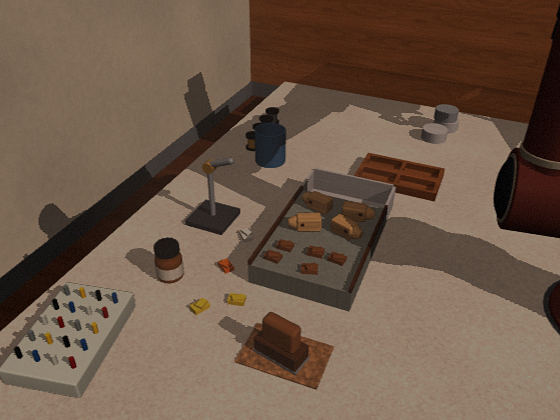

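The top view shows the board at cols 211–313, with the trough on its right at 313–341. The four blanks are at about (265,217), (293,217), (270,247) and (293,250). The brown chips are at about (223,208), (238,211), (221,236), (239,234) and (239,250). The scraper is on its mat at (160,240) and the rack is at (386,263). The yellow, orange and white pieces at (179,178), (194,197), (220,175) and (257,172) lie off the board and are look-alikes. I'll confirm with an enlarged crop.

```bash
cat > h.py <<'E'
from plant import manip
import cv2,numpy as np
def grab(n="top"): return cv2.cvtColor(manip.grab_frame(n),cv2.COLOR_RGB2BGR)
def ray(n,uv,z):
    p=manip.camera_params(n);K=np.array(p["camera_matrix"]);E=np.array(p["extrinsics"])
    R,t=E[:3,:3],E[:3,3];c=-R.T@t
    d=R.T@np.linalg.inv(K)@np.array([uv[0],uv[1],1.])
    return (c+d*(z-c[2])/d[2])[:2]
def proj(n,P):
    p=manip.camera_params(n);E=np.array(p["extrinsics"]);q=E[:3,:3]@np.array(P)+E[:3,3]
    q=np.array(p["camera_matrix"])@q;return q[:2]/q[2]
def crop(im,x0,y0,x1,y1,s,name): cv2.imwrite("pics/"+name,cv2.resize(im[y0:y1,x0:x1],None,fx=s,fy=s,interpolation=cv2.INTER_CUBIC))
E
python3 - <<'E'
from h import *
im=cv2.imread("pics/top0.png"); crop(im,145,185,345,275,4,"c1.png")
crop(cv2.imread("pics/side0.png"),235,165,400,305,4.2,"c2.png")
hsv=cv2.cvtColor(im,cv2.COLOR_BGR2HSV)
for uv in [(223,208),(238,211),(265,217),(293,217),(230,225),(300,230),(160,240),(175,255),(386,230),(372,250),(325,220),(212,200)]: print(uv,hsv[uv[1],uv[0]])
E
```

```text
(223, 208) [ 14 155 105]
(238, 211) [ 13 142 104]
(265, 217) [ 19 135 159]
(293, 217) [ 17 143 132]
(230, 225) [ 20  59 133]
(300, 230) [ 23  61 100]
(160, 240) [ 13 159 125]
(175, 255) [ 15 137 136]
(386, 230) [ 14 169 131]
(372, 250) [ 14 167 130]
(325, 220) [ 20  34 158]
(212, 200) [ 21  53 130]
```

View pics/c1.png

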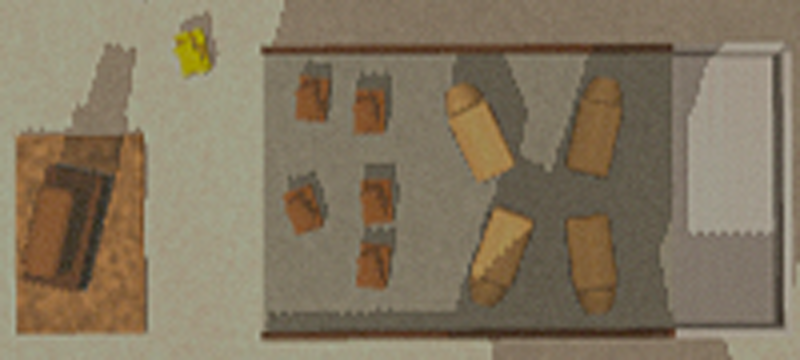

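View pics/c2.png

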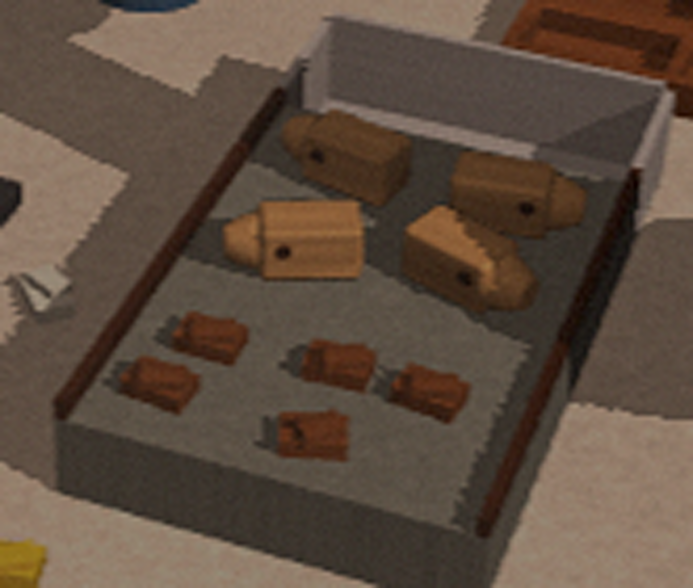

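The crops confirm four pale blanks in the trough half and five reddish-brown chips in the far half, all on the board. The orange, white and yellow look-alikes are off it. Next I'll measure poses.

```bash
cat >> h.py <<'E'
def seg(im,roi,S=100,n="top"):
    hsv=cv2.cvtColor(im,cv2.COLOR_BGR2HSV); m=np.zeros(im.shape[:2],np.uint8)
    x0,y0,x1,y1=roi; m[y0:y1,x0:x1]=(hsv[y0:y1,x0:x1,1]>S)*255
    return m
def rects(im,roi,z,amin,amax,S=100,n="top"):
    cs,_=cv2.findContours(seg(im,roi,S),cv2.RETR_EXTERNAL,cv2.CHAIN_APPROX_NONE); out=[]
    for c in cs:
        a=cv2.contourArea(c)
        if not amin<a<amax: continue
        w=np.array([ray(n,q[0],z) for q in c])*1000
        r=cv2.minAreaRect(w.astype(np.float32)); (cx,cy),(a1,a2),an=r
        if a1<a2: a1,a2,an=a2,a1,an+90
        M=cv2.moments(c); g=ray(n,(M['m10']/M['m00'],M['m01']/M['m00']),z)*1000
        out.append((cx,cy,a1,a2,(an+90)%180-90,g[0],g[1],a))
    return sorted(out)
E
python3 - <<'E'
from h import *
np.set_printoptions(precision=1,suppress=True)
im=cv2.imread("pics/top0.png")
p=manip.camera_params("top");E=np.array(p["extrinsics"]);print("cam",-E[:3,:3].T@E[:3,3])
print("blanks");
for r in rects(im,(253,200,312,266),.075,150,2000): print(np.array(r))
print("chips")
for r in rects(im,(212,200,253,266),.059,30,2000): print(np.array(r))
print("rack")
for r in rects(im,(350,218,425,310),.022,500,9000): print(np.array(r))
print("mat")
for r in rects(im,(140,215,190,275),.003,500,9000,70): print(np.array(r))
# board: grey by fences
print("fence")
for r in rects(im,(205,190,320,275),.055,50,2000,100): print(np.array(r))
c=lambda u,v,z: print((u,v),ray("top",(145+u/4,185+v/4),z)*1000)
# handle top, scraper (crop pixels)
for uv in [(45,178),(75,188),(55,283),(22,272)]: c(*uv,.079)
for uv in [(112,176),(78,290),(20,275)]: c(*uv,.035)
for uv in [(262,50),(262,338),(672,48),(672,338)]: c(*uv,.055)
E
```

```text
cam [ 0.6 -0.   1.4]
blanks
[495.8 -55.2  65.6  29.9   8.9 497.3 -54.4 224.5]
[499.2   8.1  65.2  29.4 -19.8 500.6   7.6 224. ]
[583.9  23.6  64.7  29.9  27.3 582.9  23.1 231. ]
[588.1 -56.2  65.1  29.7 -12.3 586.2 -55.8 220.5]
chips
[491.7  93.   30.5  21.   -7.3 491.7  92.7  71.5]
[528.5 141.1  29.9  21.3  19.3 528.8 140.7  72. ]
[533.5  91.7  29.7  18.9   0.9 535.1  91.3  67. ]
[595.6  98.1  29.8  18.9   0.9 596.1  97.5  67. ]
[604.2 135.8  29.9  20.8  -6.2 604.2 135.7  67.5]
rack
[ 461.4 -316.7  199.9  128.4    0.3  460.8 -316.1 3168.5]
mat
[ 509.6  302.   143.3   89.9    1.2  507.9  302.8 1568.5]
fence
[446.3  26.9 276.2   5.4 -89.3 446.5  22.6  58. ]
[491.5  93.3  30.6  21.1  -7.3 491.5  93.   71.5]
[494.7 -55.9  66.6  30.3   8.9 496.3 -55.1 224.5]
[498.2   8.3  66.2  29.8 -19.8 499.6   7.9 224. ]
[528.4 141.5  30.   21.4  19.3 528.6 141.1  72. ]
[533.4  92.   29.8  19.    0.9 535.   91.6  67. ]
[584.2  24.1  65.6  30.4  27.3 583.2  23.6 231. ]
[588.5 -57.   66.   30.2 -12.3 586.6 -56.5 220.5]
[595.7  98.4  29.9  19.    0.9 596.2  97.8  67. ]
[604.3 136.2  30.   20.9  -6.2 604.3 136.1  67.5]
[638.7  32.3 277.4   5.5 -89.2 640.2  14.7  91.5]
(45, 178) [547.1 309.1]
(75, 188) [540.7 289.1]
(55, 283) [477.5 301.1]
(22, 272) [484.5 323.1]
(112, 176) [548.5 273.8]
(78, 290) [470.  295.5]
(20, 275) [479.8 335.5]
(262, 50) [635.5 169.6]
(262, 338) [440.5 166.3]
(672, 48) [ 640.6 -109.1]
(672, 338) [ 443.9 -111.2]
```

```bash
cat >> h.py <<'E'
def plan(*ws):
    s=manip.state();p=np.array(s["tool_pos"]);w,x,y,z=s["tool_rot"]
    th=2*np.arctan2(y,x);
    print("t %.1f pos %s head %.1f w %.2f F %s grasp %.0f j %s"%(s["time"],np.round(p*1000,1),np.degrees((th+np.pi)%(2*np.pi)-np.pi),s["gripper_width"],np.round(s["contact_force"],1),s["grasp_force"],np.round(s["joint_pos"],2)))
    for X,Y,Z,h in ws:
        d=np.array([X,Y,Z])/1000-p;c,q=np.cos(th),np.sin(th)
        dh=(np.radians(h)-th+np.pi/2)%np.pi-np.pi/2
        print((X,Y,Z,h),"dx %.3f dy %.3f dz %.3f yaw %.3f"%((d[0]*c+d[1]*q)/.5,(d[0]*q-d[1]*c)/.5,-d[2]/.5,-dh/1.5))
E
python3 - <<'E'
from h import *
plan((498,-55,140,9),(498,-55,57,9))
E
```

```text
t 0.1 pos [ 160.5 -603.5  230.2] head 14.9 w 1.00 F [-0.4 -0.1 -1.5] grasp 0 j [-1.43  0.05  1.61 -0.    1.48 -0.12]
(498, -55, 140, 9) dx 0.934 dy -0.887 dz 0.180 yaw 0.068
(498, -55, 57, 9) dx 0.934 dy -0.887 dz 0.346 yaw 0.068
```

>>> {"name": "send_rows", "arguments": {"increments": [{"claw": -0.3,"dx": 0.934,"dy": -0.887,"dz": 0.18,"yaw": 0.068},{"claw": -0.3,"dx": 0.934,"dy": -0.887,"dz": 0.18,"yaw": 0.068},{"claw": -0.3,"dx": 0.934,"dy": -0.887,"dz": 0.18,"yaw": 0.068},{"claw": -0.3,"dx": 0.934,"dy": -0.887,"dz": 0.18,"yaw": 0.068},{"claw": -0.3,"dx": 0.934,"dy": -0.887,"dz": 0.18,"yaw": 0.068},{"claw": -0.3,"dx": 0.934,"dy": -0.887,"dz": 0.18,"yaw": 0.068},{"claw": -0.3,"dx": 0.934,"dy": -0.887,"dz": 0.18,"yaw": 0.068},{"claw": -0.3,"dx": 0.934,"dy": -0.887,"dz": 0.18,"yaw": 0.068},{"claw": -0.3,"dx": 0.934,"dy": -0.887,"dz": 0.18,"yaw": 0.068},{"claw": -0.3,"dx": 0.934,"dy": -0.887,"dz": 0.18,"yaw": 0.068},{"claw": -0.3,"dx": 0.934,"dy": -0.887,"dz": 0.18,"yaw": 0.068},{"claw": -0.3,"dx": 0.934,"dy": -0.887,"dz": 0.18,"yaw": 0.068},{"claw": -0.3,"dx": 0.934,"dy": -0.887,"dz": 0.18,"yaw": 0.068},{"claw": -0.3,"dx": 0.934,"dy": -0.887,"dz": 0.18,"yaw": 0.068}]}}

```text
time: 1.85
tool_pos: [0.4976, -0.0565, 0.1415]
tool_rot: [0.0, 0.997, 0.078, 0.0]
contact_force: [-0.1, -0.3, 0.2]
gripper_width: 0.653
grasp_force: 0.0
```

```bash
python3 - <<'E'
from h import *
for n in ("top","side"):
    im=grab(n); cv2.imwrite(f"pics/{n}1.png",im)
crop(im,235,100,435,250,4,"c3.png")
plan((498,-55,57,9),(498,-55,140,9),(414,-349,140,0.3),(414,-349,26,0.3))
E
```

```text
t 1.9 pos [497.7 -56.4 141.5] head 8.9 w 0.65 F [-0.3  0.5  0.9] grasp 0 j [-0.26 -0.18  1.99 -0.    1.33  1.15]
(498, -55, 57, 9) dx 0.001 dy -0.003 dz 0.169 yaw -0.001
(498, -55, 140, 9) dx 0.001 dy -0.003 dz 0.003 yaw -0.001
(414, -349, 140, 0.3) dx -0.256 dy 0.552 dz 0.003 yaw 0.101
(414, -349, 26, 0.3) dx -0.256 dy 0.552 dz 0.231 yaw 0.101
```

View pics/c3.png

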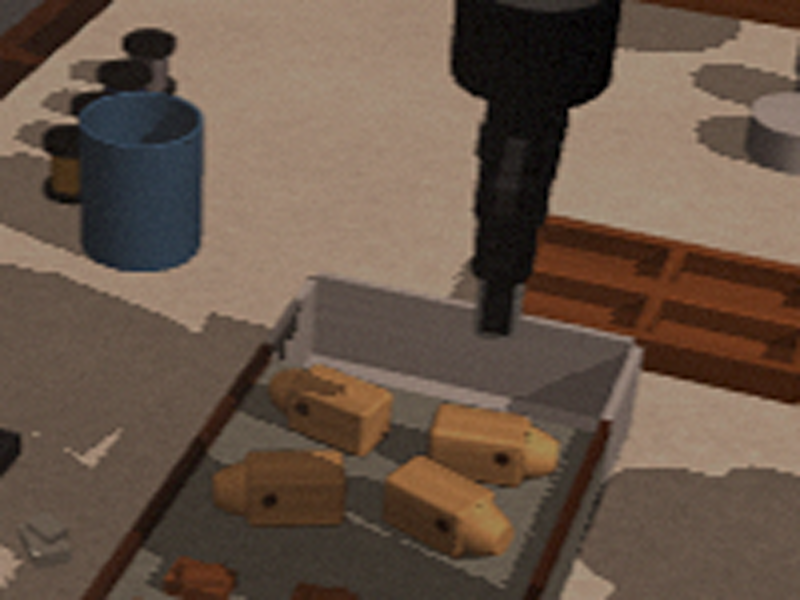

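The fingers hang above the blank at crop (490,440) and the blanks haven't moved. Descending and closing now.

>>> {"name": "send_rows", "arguments": {"increments": [{"claw": -0.3,"dx": 0.001,"dy": -0.003,"dz": 0.12},{"claw": -0.3,"dx": 0.001,"dy": -0.003,"dz": 0.169},{"claw": -0.3,"dx": 0.001,"dy": -0.003,"dz": 0.169},{"claw": -0.3,"dx": 0.001,"dy": -0.003,"dz": 0.169},{"claw": 1,"dx": 0.001,"dy": -0.003,"dz": 0.169},{"claw": 1,"dx": 0.001,"dy": -0.003,"dz": 0.169},{"claw": 1,"dx": 0.001,"dy": -0.003,"dz": 0.169},{"claw": 1,"dx": 0.001,"dy": -0.003,"dz": 0.169},{"claw": 1,"dx": 0.001,"dy": -0.003,"dz": 0.169},{"claw": 1,"dx": 0.001,"dy": -0.003,"dz": 0.05},{"claw": 1,"dx": 0.001,"dy": -0.003,"dz": 0.0},{"claw": 1,"dx": 0.001,"dy": -0.003,"dz": 0.0}]}}

```text
invalid input
```

```bash
python3 - <<'E'
from h import *
plan((414,-349,140,0.3),(414,-349,26,0.3))
im=grab(); cv2.imwrite("pics/top2.png",im)
for r in rects(im,(350,218,425,310),.022,100,9000): print(np.round(r,1))
E
```

```text
t 1.9 pos [497.7 -56.4 141.5] head 8.9 w 0.65 F [-0.3  0.5  0.9] grasp 0 j [-0.26 -0.18  1.99 -0.    1.33  1.15]
(414, -349, 140, 0.3) dx -0.256 dy 0.552 dz 0.003 yaw 0.101
(414, -349, 26, 0.3) dx -0.256 dy 0.552 dz 0.231 yaw 0.101
[ 4.6140e+02 -3.1670e+02  1.9980e+02  1.2850e+02  3.0000e-01  4.6080e+02
 -3.1620e+02  3.1655e+03]
```

Every row probably needs all five keys.

>>> {"name": "send_rows", "arguments": {"increments": [{"claw": -0.3,"dx": 0.001,"dy": -0.003,"dz": 0.12,"yaw": 0},{"claw": -0.3,"dx": 0.001,"dy": -0.003,"dz": 0.169,"yaw": 0},{"claw": -0.3,"dx": 0.001,"dy": -0.003,"dz": 0.169,"yaw": 0},{"claw": -0.3,"dx": 0.001,"dy": -0.003,"dz": 0.169,"yaw": 0},{"claw": 1,"dx": 0.001,"dy": -0.003,"dz": 0.169,"yaw": 0},{"claw": 1,"dx": 0.001,"dy": -0.003,"dz": 0.169,"yaw": 0},{"claw": 1,"dx": 0.001,"dy": -0.003,"dz": 0.169,"yaw": 0},{"claw": 1,"dx": 0.001,"dy": -0.003,"dz": 0.169,"yaw": 0},{"claw": 1,"dx": 0.001,"dy": -0.003,"dz": 0.169,"yaw": 0},{"claw": 1,"dx": 0.001,"dy": -0.003,"dz": 0.05,"yaw": 0},{"claw": 1,"dx": 0.001,"dy": -0.003,"dz": 0.0,"yaw": 0},{"claw": 1,"dx": 0.001,"dy": -0.003,"dz": 0.0,"yaw": 0}]}}

```text
time: 3.5
tool_pos: [0.5, -0.0543, 0.1441]
tool_rot: [0.001, 0.997, 0.079, 0.003]
contact_force: [0.9, 0.5, -1.2]
gripper_width: 0.334
grasp_force: 61.5
```

```bash
python3 - <<'E'
from h import *
plan((414,-349,140,0.3),(414,-349,26,0.3))
E
```

```text
t 3.5 pos [500.  -54.3 144.1] head 9.0 w 0.33 F [ 0.9  0.5 -1.2] grasp 61 j [-0.26 -0.18  1.98  0.    1.33  1.16]
(414, -349, 140, 0.3) dx -0.263 dy 0.555 dz 0.008 yaw 0.102
(414, -349, 26, 0.3) dx -0.263 dy 0.555 dz 0.236 yaw 0.102
```

>>> {"name": "send_rows", "arguments": {"increments": [{"claw": 1,"dx": -0.26,"dy": 0.554,"dz": 0.0,"yaw": 0.102},{"claw": 1,"dx": -0.26,"dy": 0.554,"dz": 0.0,"yaw": 0.102},{"claw": 1,"dx": -0.26,"dy": 0.554,"dz": 0.0,"yaw": 0.102},{"claw": 1,"dx": -0.26,"dy": 0.554,"dz": 0.0,"yaw": 0.102},{"claw": 1,"dx": -0.26,"dy": 0.554,"dz": 0.0,"yaw": 0.102},{"claw": 1,"dx": -0.26,"dy": 0.554,"dz": 0.0,"yaw": 0.102},{"claw": 1,"dx": -0.26,"dy": 0.554,"dz": 0.0,"yaw": 0.102},{"claw": 1,"dx": -0.26,"dy": 0.554,"dz": 0.0,"yaw": 0.102},{"claw": 1,"dx": -0.26,"dy": 0.554,"dz": 0.08,"yaw": 0.102},{"claw": 1,"dx": -0.26,"dy": 0.554,"dz": 0.16,"yaw": 0.102},{"claw": 1,"dx": -0.26,"dy": 0.554,"dz": 0.16,"yaw": 0.102},{"claw": 1,"dx": -0.26,"dy": 0.554,"dz": 0.16,"yaw": 0.102}]}}

```text
time: 5.0
tool_pos: [0.4143, -0.3478, 0.0627]
tool_rot: [0.001, 1.0, 0.003, 0.001]
contact_force: [0.1, 0.7, 0.6]
gripper_width: 0.335
grasp_force: 61.5
```

```bash
python3 - <<'E'
from h import *
im=grab("side"); crop(im,345,100,485,220,5,"c4.png")
plan((414,-349,26,0.3),(414,-349,140,0.3))
E
```

```text
t 5.0 pos [ 414.7 -348.5   63.5] head 0.3 w 0.33 F [-0.  -0.2  0.3] grasp 61 j [-0.84  0.02  1.94 -0.    1.18  0.73]
(414, -349, 26, 0.3) dx -0.001 dy 0.001 dz 0.075 yaw 0.000
(414, -349, 140, 0.3) dx -0.001 dy 0.001 dz -0.153 yaw 0.000
```

View pics/c4.png

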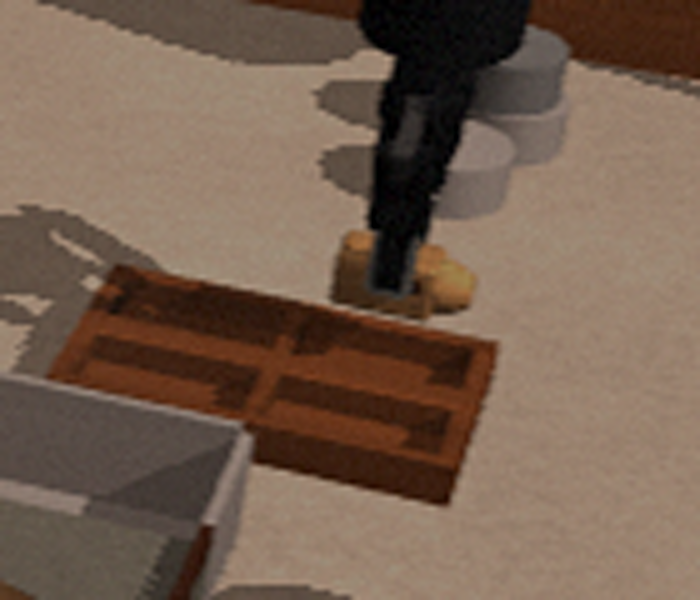

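The blank is held level at about crop (400,275), just above its pocket in the far row, right column. Lowering and releasing.

>>> {"name": "send_rows", "arguments": {"increments": [{"claw": 1,"dx": -0.001,"dy": 0.001,"dz": 0.04,"yaw": 0},{"claw": 1,"dx": -0.001,"dy": 0.001,"dz": 0.076,"yaw": 0},{"claw": 1,"dx": -0.001,"dy": 0.001,"dz": 0.076,"yaw": 0},{"claw": 1,"dx": -0.001,"dy": 0.001,"dz": 0.076,"yaw": 0},{"claw": -0.1,"dx": -0.001,"dy": 0.001,"dz": 0.076,"yaw": 0},{"claw": -0.1,"dx": -0.001,"dy": 0.001,"dz": 0.076,"yaw": 0},{"claw": -0.1,"dx": -0.001,"dy": 0.001,"dz": 0.076,"yaw": 0},{"claw": -0.1,"dx": -0.001,"dy": 0.001,"dz": 0.0,"yaw": 0},{"claw": -0.1,"dx": -0.001,"dy": 0.001,"dz": -0.15,"yaw": 0},{"claw": -0.1,"dx": -0.001,"dy": 0.001,"dz": -0.15,"yaw": 0},{"claw": -0.3,"dx": 0.172,"dy": -0.714,"dz": -0.15,"yaw": 0.23},{"claw": -0.3,"dx": 0.172,"dy": -0.714,"dz": -0.15,"yaw": 0.23},{"claw": -0.3,"dx": 0.172,"dy": -0.714,"dz": -0.15,"yaw": 0.23},{"claw": -0.3,"dx": 0.172,"dy": -0.714,"dz": -0.15,"yaw": 0.23},{"claw": -0.3,"dx": 0.172,"dy": -0.714,"dz": -0.15,"yaw": 0.23},{"claw": -0.3,"dx": 0.172,"dy": -0.714,"dz": -0.15,"yaw": 0.23},{"claw": -0.3,"dx": 0.172,"dy": -0.714,"dz": -0.15,"yaw": 0.23},{"claw": -0.3,"dx": 0.172,"dy": -0.714,"dz": -0.15,"yaw": 0.23}]}}

```text
time: 7.3
tool_pos: [0.4972, 0.0096, 0.1357]
tool_rot: [0.0, 0.986, -0.169, -0.001]
contact_force: [-0.5, 0.1, 0.7]
gripper_width: 0.648
grasp_force: 0.0
```

```bash
cat >> h.py <<'E'
def blanks(im):
    print("blanks")
    for r in rects(im,(215,190,345,275),.075,150,600): print(np.round(r[:7],1))
E
python3 - <<'E'
from h import *
im=grab(); cv2.imwrite("pics/top3.png",im); blanks(im)
crop(im,355,220,415,305,7,"c5.png")
plan((501,8,57,-19.8),(501,8,140,-19.8))
E
```

```text
blanks
[583.9  23.6  64.7  29.9  27.3 582.5  23. ]
[587.7 -56.4  65.9  29.5 -12.3 586.1 -56.1]
t 7.3 pos [497.2   8.9 135.7] head -19.5 w 0.65 F [-0.1 -1.8  0.2] grasp 0 j [-0.13 -0.18  2.   -0.    1.32  1.78]
(501, 8, 57, -19.8) dx 0.008 dy -0.001 dz 0.157 yaw 0.003
(501, 8, 140, -19.8) dx 0.008 dy -0.001 dz -0.009 yaw 0.003
```

View pics/c5.png

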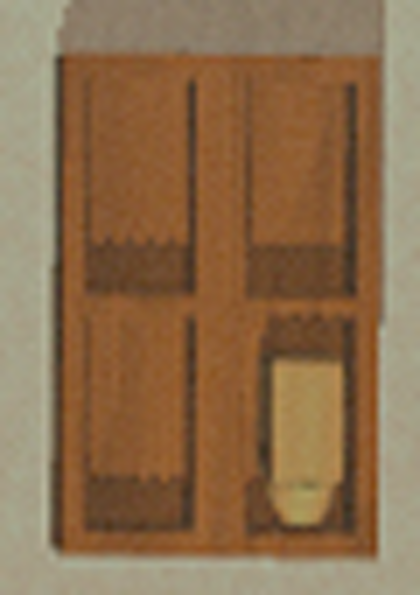

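The first blank lies in its pocket (crop 272–345 × 360–525), about 4 mm toward -x but inside. Now the second blank.

>>> {"name": "send_rows", "arguments": {"increments": [{"claw": -0.3,"dx": 0.007,"dy": -0.001,"dz": 0.1,"yaw": 0.003},{"claw": -0.3,"dx": 0.007,"dy": -0.001,"dz": 0.157,"yaw": 0.003},{"claw": -0.3,"dx": 0.007,"dy": -0.001,"dz": 0.157,"yaw": 0.003},{"claw": -0.3,"dx": 0.007,"dy": -0.001,"dz": 0.157,"yaw": 0.003},{"claw": 1,"dx": 0.007,"dy": -0.001,"dz": 0.157,"yaw": 0.003},{"claw": 1,"dx": 0.007,"dy": -0.001,"dz": 0.157,"yaw": 0.003},{"claw": 1,"dx": 0.007,"dy": -0.001,"dz": 0.157,"yaw": 0.003},{"claw": 1,"dx": 0.007,"dy": -0.001,"dz": 0.157,"yaw": 0.003},{"claw": 1,"dx": 0.007,"dy": -0.001,"dz": 0.157,"yaw": 0.003},{"claw": 1,"dx": 0.007,"dy": -0.001,"dz": 0.05,"yaw": 0.003},{"claw": 1,"dx": 0.007,"dy": -0.001,"dz": -0.01,"yaw": 0.003},{"claw": 1,"dx": 0.007,"dy": -0.001,"dz": -0.01,"yaw": 0.003},{"claw": 1,"dx": 0.007,"dy": -0.001,"dz": -0.01,"yaw": 0.003}]}}

```text
time: 8.98
tool_pos: [0.5002, 0.009, 0.14]
tool_rot: [0.0, 0.985, -0.171, -0.001]
contact_force: [0.2, 0.7, 0.1]
gripper_width: 0.33
grasp_force: 61.4
```

```bash
python3 - <<'E'
from h import *
plan((417,-285,140,0.3),(417,-285,60,0.3))
E
```

```text
t 9.0 pos [500.2   9.  140. ] head -19.7 w 0.33 F [0.2 0.7 0.1] grasp 61 j [-0.13 -0.17  1.99 -0.    1.33  1.78]
(417, -285, 140, 0.3) dx 0.042 dy 0.610 dz -0.000 yaw -0.233
(417, -285, 60, 0.3) dx 0.042 dy 0.610 dz 0.160 yaw -0.233
```

>>> {"name": "send_rows", "arguments": {"increments": [{"claw": 1,"dx": 0.042,"dy": 0.61,"dz": 0.0,"yaw": -0.233},{"claw": 1,"dx": 0.042,"dy": 0.61,"dz": 0.0,"yaw": -0.233},{"claw": 1,"dx": 0.042,"dy": 0.61,"dz": 0.0,"yaw": -0.233},{"claw": 1,"dx": 0.042,"dy": 0.61,"dz": 0.0,"yaw": -0.233},{"claw": 1,"dx": 0.042,"dy": 0.61,"dz": 0.0,"yaw": -0.233},{"claw": 1,"dx": 0.042,"dy": 0.61,"dz": 0.0,"yaw": -0.233},{"claw": 1,"dx": 0.042,"dy": 0.61,"dz": 0.0,"yaw": -0.233},{"claw": 1,"dx": 0.042,"dy": 0.61,"dz": 0.0,"yaw": -0.233},{"claw": 1,"dx": 0.042,"dy": 0.61,"dz": 0.08,"yaw": -0.233},{"claw": 1,"dx": 0.042,"dy": 0.61,"dz": 0.16,"yaw": -0.233},{"claw": 1,"dx": 0.042,"dy": 0.61,"dz": 0.16,"yaw": -0.233},{"claw": 1,"dx": 0.042,"dy": 0.61,"dz": 0.16,"yaw": -0.233}]}}

```text
time: 10.48
tool_pos: [0.4189, -0.285, 0.0626]
tool_rot: [0.001, 1.0, 0.003, 0.001]
contact_force: [-0.6, 0.8, -0.6]
gripper_width: 0.334
grasp_force: 61.3
```

```bash
python3 - <<'E'
from h import *
plan((417,-285,26,0.3),(417,-285,140,0.3),(586,-56,140,-12.3))
blanks(grab())
E
```

```text
t 10.5 pos [ 418.9 -285.    62.6] head 0.4 w 0.33 F [-0.6  0.8 -0.6] grasp 61 j [-0.74 -0.06  2.02  0.    1.18  0.82]
(417, -285, 26, 0.3) dx -0.004 dy -0.000 dz 0.073 yaw 0.001
(417, -285, 140, 0.3) dx -0.004 dy -0.000 dz -0.155 yaw 0.001
(586, -56, 140, -12.3) dx 0.337 dy -0.456 dz -0.155 yaw 0.147
blanks
[584.4  23.9  63.5  29.9  27.3 582.9  23.2]
[587.8 -56.5  65.7  29.5 -12.3 586.1 -56. ]
```

>>> {"name": "send_rows", "arguments": {"increments": [{"claw": 1,"dx": -0.002,"dy": 0,"dz": 0.04,"yaw": 0},{"claw": 1,"dx": -0.002,"dy": 0,"dz": 0.074,"yaw": 0},{"claw": 1,"dx": -0.002,"dy": 0,"dz": 0.074,"yaw": 0},{"claw": 1,"dx": -0.002,"dy": 0,"dz": 0.074,"yaw": 0},{"claw": -0.1,"dx": -0.002,"dy": 0,"dz": 0.074,"yaw": 0},{"claw": -0.1,"dx": -0.002,"dy": 0,"dz": 0.074,"yaw": 0},{"claw": -0.1,"dx": -0.002,"dy": 0,"dz": 0.074,"yaw": 0},{"claw": -0.1,"dx": -0.002,"dy": 0,"dz": 0.0,"yaw": 0},{"claw": -0.1,"dx": -0.002,"dy": 0,"dz": -0.155,"yaw": 0},{"claw": -0.1,"dx": -0.002,"dy": 0,"dz": -0.155,"yaw": 0},{"claw": -0.3,"dx": 0.337,"dy": -0.456,"dz": -0.155,"yaw": 0.147},{"claw": -0.3,"dx": 0.337,"dy": -0.456,"dz": -0.155,"yaw": 0.147},{"claw": -0.3,"dx": 0.337,"dy": -0.456,"dz": -0.155,"yaw": 0.147},{"claw": -0.3,"dx": 0.337,"dy": -0.456,"dz": -0.155,"yaw": 0.147},{"claw": -0.3,"dx": 0.337,"dy": -0.456,"dz": -0.155,"yaw": 0.147},{"claw": -0.3,"dx": 0.337,"dy": -0.456,"dz": -0.155,"yaw": 0.147},{"claw": -0.3,"dx": 0.337,"dy": -0.456,"dz": -0.155,"yaw": 0.147},{"claw": -0.3,"dx": 0.337,"dy": -0.456,"dz": -0.155,"yaw": 0.147}]}}

```text
time: 12.78
tool_pos: [0.5845, -0.0575, 0.1384]
tool_rot: [0.0, 0.994, -0.108, -0.0]
contact_force: [0.1, -0.2, 0.9]
gripper_width: 0.648
grasp_force: 0.0
```

```bash
python3 - <<'E'
from h import *
plan((586,-56,57,-12.3),(586,-56,140,-12.3))
im=grab();blanks(im)
hsv=cv2.cvtColor(im,cv2.COLOR_BGR2HSV)
# blanks in rack: brighter/yellower than rack wood
m=((hsv[...,0]>=16)&(hsv[...,2]>110)&(hsv[...,1]>90)).astype(np.uint8)*255; m[:, :358]=0; m[:,415:]=0; m[:222]=0; m[305:]=0
for c in cv2.findContours(m,0,1)[0]:
    if cv2.contourArea(c)>60:
        w=np.array([ray("top",q[0],.036) for q in c])*1000; print(np.round(cv2.minAreaRect(w.astype(np.float32))[0],1),np.round(cv2.minAreaRect(w.astype(np.float32))[1:][0],1))
E
```

```text
t 12.8 pos [584.5 -57.5 138.4] head -12.4 w 0.65 F [ 0.1 -0.2  0.9] grasp 0 j [-0.22  0.04  1.79 -0.    1.32  1.56]
(586, -56, 57, -12.3) dx 0.002 dy -0.004 dz 0.163 yaw -0.002
(586, -56, 140, -12.3) dx 0.002 dy -0.004 dz -0.003 yaw -0.002
blanks
[ 409.3 -347.1] [63.2 27.6]
[ 414.1 -285. ] [63.1 30.3]
```

>>> {"name": "send_rows", "arguments": {"increments": [{"claw": -0.3,"dx": 0.002,"dy": -0.003,"dz": 0.1,"yaw": 0},{"claw": -0.3,"dx": 0.002,"dy": -0.003,"dz": 0.161,"yaw": 0},{"claw": -0.3,"dx": 0.002,"dy": -0.003,"dz": 0.161,"yaw": 0},{"claw": -0.3,"dx": 0.002,"dy": -0.003,"dz": 0.161,"yaw": 0},{"claw": 1,"dx": 0.002,"dy": -0.003,"dz": 0.161,"yaw": 0},{"claw": 1,"dx": 0.002,"dy": -0.003,"dz": 0.161,"yaw": 0},{"claw": 1,"dx": 0.002,"dy": -0.003,"dz": 0.161,"yaw": 0},{"claw": 1,"dx": 0.002,"dy": -0.003,"dz": 0.161,"yaw": 0},{"claw": 1,"dx": 0.002,"dy": -0.003,"dz": 0.161,"yaw": 0},{"claw": 1,"dx": 0.002,"dy": -0.003,"dz": 0.05,"yaw": 0},{"claw": 1,"dx": 0.002,"dy": -0.003,"dz": -0.005,"yaw": 0},{"claw": 1,"dx": 0.002,"dy": -0.003,"dz": -0.005,"yaw": 0},{"claw": 1,"dx": 0.002,"dy": -0.003,"dz": -0.005,"yaw": 0}]}}

```text
time: 14.45
tool_pos: [0.5857, -0.055, 0.1399]
tool_rot: [-0.0, 0.994, -0.108, -0.001]
contact_force: [-0.5, -0.2, -1.2]
gripper_width: 0.333
grasp_force: 61.4
```

```bash
python3 - <<'E'
from h import *
plan((507,-349,140,0.3),(507,-349,60,0.3))
E
```

```text
t 14.4 pos [585.7 -55.  139.9] head -12.4 w 0.33 F [-0.5 -0.2 -1.2] grasp 61 j [-0.22  0.04  1.78  0.    1.32  1.57]
(507, -349, 140, 0.3) dx -0.028 dy 0.608 dz -0.000 yaw -0.147
(507, -349, 60, 0.3) dx -0.028 dy 0.608 dz 0.160 yaw -0.147
```

>>> {"name": "send_rows", "arguments": {"increments": [{"claw": 1,"dx": -0.03,"dy": 0.607,"dz": 0.0,"yaw": -0.147},{"claw": 1,"dx": -0.03,"dy": 0.607,"dz": 0.0,"yaw": -0.147},{"claw": 1,"dx": -0.03,"dy": 0.607,"dz": 0.0,"yaw": -0.147},{"claw": 1,"dx": -0.03,"dy": 0.607,"dz": 0.0,"yaw": -0.147},{"claw": 1,"dx": -0.03,"dy": 0.607,"dz": 0.0,"yaw": -0.147},{"claw": 1,"dx": -0.03,"dy": 0.607,"dz": 0.0,"yaw": -0.147},{"claw": 1,"dx": -0.03,"dy": 0.607,"dz": 0.0,"yaw": -0.147},{"claw": 1,"dx": -0.03,"dy": 0.607,"dz": 0.0,"yaw": -0.147},{"claw": 1,"dx": -0.03,"dy": 0.607,"dz": 0.08,"yaw": -0.147},{"claw": 1,"dx": -0.03,"dy": 0.607,"dz": 0.16,"yaw": -0.147},{"claw": 1,"dx": -0.03,"dy": 0.607,"dz": 0.16,"yaw": -0.147},{"claw": 1,"dx": -0.03,"dy": 0.607,"dz": 0.16,"yaw": -0.147}]}}

```text
time: 15.95
tool_pos: [0.5079, -0.3483, 0.0627]
tool_rot: [0.001, 1.0, 0.003, 0.001]
contact_force: [0.9, 0.6, -0.5]
gripper_width: 0.332
grasp_force: 61.4
```

```bash
python3 - <<'E'
from h import *
plan((506,-349,26,0.3),(506,-349,140,0.3))
im=grab();blanks(im);cv2.imwrite("pics/top4.png",im)
E
```

```text
t 15.9 pos [ 507.9 -348.3   62.7] head 0.3 w 0.33 F [ 0.9  0.6 -0.5] grasp 61 j [-0.72  0.19  1.76  0.    1.19  0.84]
(506, -349, 26, 0.3) dx -0.004 dy 0.001 dz 0.073 yaw 0.001
(506, -349, 140, 0.3) dx -0.004 dy 0.001 dz -0.155 yaw 0.001
blanks
[584.4  23.9  63.5  29.9  27.3 582.7  23.1]
```

>>> {"name": "send_rows", "arguments": {"increments": [{"claw": 1,"dx": -0.002,"dy": 0,"dz": 0.04,"yaw": 0},{"claw": 1,"dx": -0.002,"dy": 0,"dz": 0.074,"yaw": 0},{"claw": 1,"dx": -0.002,"dy": 0,"dz": 0.074,"yaw": 0},{"claw": 1,"dx": -0.002,"dy": 0,"dz": 0.074,"yaw": 0},{"claw": -0.1,"dx": -0.002,"dy": 0,"dz": 0.074,"yaw": 0},{"claw": -0.1,"dx": -0.002,"dy": 0,"dz": 0.074,"yaw": 0},{"claw": -0.1,"dx": -0.002,"dy": 0,"dz": 0.074,"yaw": 0},{"claw": -0.1,"dx": -0.002,"dy": 0,"dz": 0.0,"yaw": 0},{"claw": -0.1,"dx": -0.002,"dy": 0,"dz": -0.155,"yaw": 0},{"claw": -0.1,"dx": -0.002,"dy": 0,"dz": -0.155,"yaw": 0},{"claw": -0.3,"dx": 0.152,"dy": -0.742,"dz": -0.155,"yaw": -0.314},{"claw": -0.3,"dx": 0.152,"dy": -0.742,"dz": -0.155,"yaw": -0.314},{"claw": -0.3,"dx": 0.152,"dy": -0.742,"dz": -0.155,"yaw": -0.314},{"claw": -0.3,"dx": 0.152,"dy": -0.742,"dz": -0.155,"yaw": -0.314},{"claw": -0.3,"dx": 0.152,"dy": -0.742,"dz": -0.155,"yaw": -0.314},{"claw": -0.3,"dx": 0.152,"dy": -0.742,"dz": -0.155,"yaw": -0.314},{"claw": -0.3,"dx": 0.152,"dy": -0.742,"dz": -0.155,"yaw": -0.314},{"claw": -0.3,"dx": 0.152,"dy": -0.742,"dz": -0.155,"yaw": -0.314},{"claw": -0.3,"dx": 0.152,"dy": -0.742,"dz": -0.155,"yaw": -0.314}]}}

```text
time: 18.38
tool_pos: [0.5808, 0.0216, 0.1384]
tool_rot: [0.0, 0.972, 0.235, -0.0]
contact_force: [0.0, -0.0, -0.3]
gripper_width: 0.653
grasp_force: 0.0
```

```bash
python3 - <<'E'
from h import *
plan((582.5,23,57,27.3),(582.5,23,140,27.3))
cv2.imwrite("pics/top5.png",grab()); im=grab("side"); crop(im,235,140,435,290,4,"c6.png")
E
```

```text
t 18.4 pos [580.8  21.6 138.4] head 27.2 w 0.65 F [ 0.  -0.  -0.3] grasp 0 j [-0.09  0.02  1.8  -0.    1.32  1.01]
(582.5, 23, 57, 27.3) dx 0.004 dy -0.001 dz 0.163 yaw -0.002
(582.5, 23, 140, 27.3) dx 0.004 dy -0.001 dz -0.003 yaw -0.002
```

View pics/c6.png

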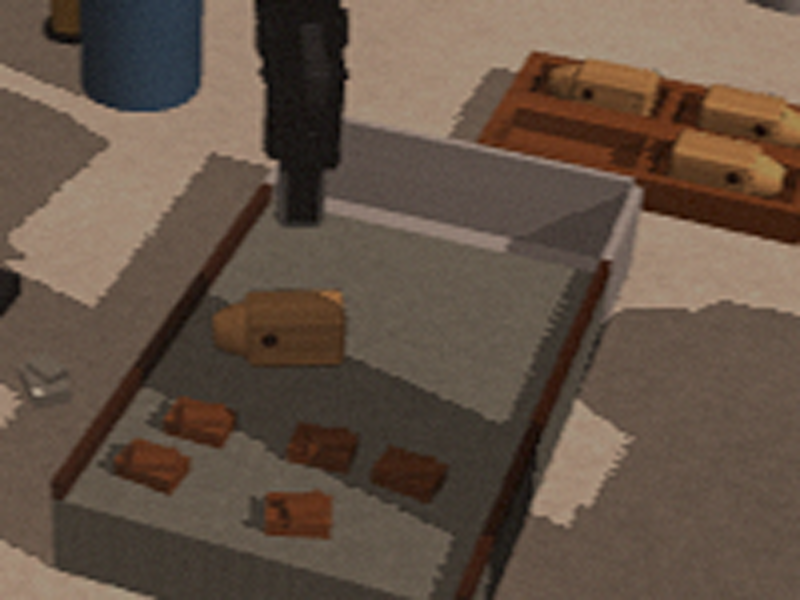

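Three blanks sit in the rack at crop (605,85), (745,110) and (725,160). The last one is still on the board at (285,325).

>>> {"name": "send_rows", "arguments": {"increments": [{"claw": -0.3,"dx": 0.003,"dy": 0,"dz": 0.1,"yaw": 0},{"claw": -0.3,"dx": 0.003,"dy": 0,"dz": 0.161,"yaw": 0},{"claw": -0.3,"dx": 0.003,"dy": 0,"dz": 0.161,"yaw": 0},{"claw": -0.3,"dx": 0.003,"dy": 0,"dz": 0.161,"yaw": 0},{"claw": 1,"dx": 0.003,"dy": 0,"dz": 0.161,"yaw": 0},{"claw": 1,"dx": 0.003,"dy": 0,"dz": 0.161,"yaw": 0},{"claw": 1,"dx": 0.003,"dy": 0,"dz": 0.161,"yaw": 0},{"claw": 1,"dx": 0.003,"dy": 0,"dz": 0.161,"yaw": 0},{"claw": 1,"dx": 0.003,"dy": 0,"dz": 0.161,"yaw": 0},{"claw": 1,"dx": 0.003,"dy": 0,"dz": 0.05,"yaw": 0},{"claw": 1,"dx": 0.003,"dy": 0,"dz": -0.005,"yaw": 0},{"claw": 1,"dx": 0.003,"dy": 0,"dz": -0.005,"yaw": 0},{"claw": 1,"dx": 0.003,"dy": 0,"dz": -0.005,"yaw": 0}]}}

```text
time: 20.1
tool_pos: [0.5816, 0.0236, 0.14]
tool_rot: [-0.0, 0.972, 0.236, -0.001]
contact_force: [-0.3, 0.3, -0.7]
gripper_width: 0.329
grasp_force: 61.1
```

```bash
python3 - <<'E'
from h import *
plan((506,-285,140,0.3),(506,-285,60,0.3))
E
```

```text
t 20.1 pos [581.6  23.6 140. ] head 27.3 w 0.33 F [-0.3  0.3 -0.7] grasp 61 j [-0.09  0.03  1.8  -0.    1.32  1.01]
(506, -285, 140, 0.3) dx -0.417 dy 0.479 dz -0.000 yaw 0.314
(506, -285, 60, 0.3) dx -0.417 dy 0.479 dz 0.160 yaw 0.314
```

>>> {"name": "send_rows", "arguments": {"increments": [{"claw": 1,"dx": -0.417,"dy": 0.479,"dz": 0.0,"yaw": 0.314},{"claw": 1,"dx": -0.417,"dy": 0.479,"dz": 0.0,"yaw": 0.314},{"claw": 1,"dx": -0.417,"dy": 0.479,"dz": 0.0,"yaw": 0.314},{"claw": 1,"dx": -0.417,"dy": 0.479,"dz": 0.0,"yaw": 0.314},{"claw": 1,"dx": -0.417,"dy": 0.479,"dz": 0.0,"yaw": 0.314},{"claw": 1,"dx": -0.417,"dy": 0.479,"dz": 0.0,"yaw": 0.314},{"claw": 1,"dx": -0.417,"dy": 0.479,"dz": 0.0,"yaw": 0.314},{"claw": 1,"dx": -0.417,"dy": 0.479,"dz": 0.0,"yaw": 0.314},{"claw": 1,"dx": -0.417,"dy": 0.479,"dz": 0.08,"yaw": 0.314},{"claw": 1,"dx": -0.417,"dy": 0.479,"dz": 0.16,"yaw": 0.314},{"claw": 1,"dx": -0.417,"dy": 0.479,"dz": 0.16,"yaw": 0.314},{"claw": 1,"dx": -0.417,"dy": 0.479,"dz": 0.16,"yaw": 0.314}]}}

```text
time: 21.6
tool_pos: [0.5078, -0.2845, 0.0627]
tool_rot: [0.0, 1.0, 0.003, 0.001]
contact_force: [0.5, 0.2, 0.3]
gripper_width: 0.336
grasp_force: 61.1
```

```bash
python3 - <<'E'
from h import *
plan((506,-285,26,0.3),(506,-285,140,0.3))
im=grab(); cv2.imwrite("pics/top6.png",im); 
hsv=cv2.cvtColor(im,cv2.COLOR_BGR2HSV)
crop(im,140,165,350,280,3.8,"c7.png")
E
```

```text
t 21.6 pos [ 507.8 -284.5   62.7] head 0.4 w 0.34 F [0.5 0.2 0.3] grasp 61 j [-0.64  0.11  1.84  0.    1.18  0.93]
(506, -285, 26, 0.3) dx -0.004 dy 0.001 dz 0.073 yaw 0.001
(506, -285, 140, 0.3) dx -0.004 dy 0.001 dz -0.155 yaw 0.001
```

View pics/c7.png

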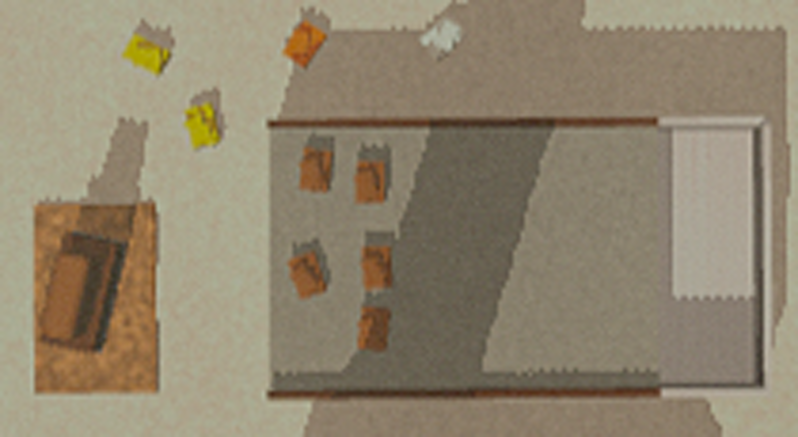

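The last blank is over its pocket. The board shows five chips, all still in place, and the scraper stands on its mat at crop (80,295). Releasing, then traveling toward the scraper.

>>> {"name": "send_rows", "arguments": {"increments": [{"claw": 1,"dx": -0.002,"dy": 0,"dz": 0.04,"yaw": 0},{"claw": 1,"dx": -0.002,"dy": 0,"dz": 0.074,"yaw": 0},{"claw": 1,"dx": -0.002,"dy": 0,"dz": 0.074,"yaw": 0},{"claw": 1,"dx": -0.002,"dy": 0,"dz": 0.074,"yaw": 0},{"claw": -0.1,"dx": -0.002,"dy": 0,"dz": 0.074,"yaw": 0},{"claw": -0.1,"dx": -0.002,"dy": 0,"dz": 0.074,"yaw": 0},{"claw": -0.1,"dx": -0.002,"dy": 0,"dz": 0.074,"yaw": 0},{"claw": -0.1,"dx": -0.002,"dy": 0,"dz": 0.0,"yaw": 0},{"claw": -0.1,"dx": -0.002,"dy": 0,"dz": -0.2,"yaw": 0},{"claw": -0.1,"dx": -0.002,"dy": 0,"dz": -0.2,"yaw": 0},{"claw": -0.3,"dx": 0.02,"dy": -0.9,"dz": -0.2,"yaw": 0.15},{"claw": -0.3,"dx": 0.02,"dy": -0.9,"dz": -0.2,"yaw": 0.15},{"claw": -0.3,"dx": 0.02,"dy": -0.9,"dz": -0.2,"yaw": 0.15},{"claw": -0.3,"dx": 0.02,"dy": -0.9,"dz": -0.2,"yaw": 0.15},{"claw": -0.3,"dx": 0.02,"dy": -0.9,"dz": -0.2,"yaw": 0.15},{"claw": -0.3,"dx": 0.02,"dy": -0.9,"dz": -0.2,"yaw": 0.15},{"claw": -0.3,"dx": 0.02,"dy": -0.9,"dz": -0.2,"yaw": 0.15},{"claw": -0.3,"dx": 0.02,"dy": -0.9,"dz": -0.2,"yaw": 0.15},{"claw": -0.3,"dx": 0.02,"dy": -0.9,"dz": -0.2,"yaw": 0.15}]}}

```text
time: 24.02
tool_pos: [0.5145, 0.1656, 0.1612]
tool_rot: [0.0, 0.994, -0.109, -0.0]
contact_force: [0.4, -0.4, 0.6]
gripper_width: 0.652
grasp_force: 0.0
```

```bash
python3 - <<'E'
from h import *
im=grab(); cv2.imwrite("pics/top7.png",im); s=grab("side"); cv2.imwrite("pics/side7.png",s)
a=cv2.resize(im[205:285,140:200],(450,600),interpolation=cv2.INTER_CUBIC)
b=cv2.resize(im[220:305,355:415],(350,496),interpolation=cv2.INTER_CUBIC); b=cv2.copyMakeBorder(b,0,104,0,0,0)
cv2.imwrite("pics/c8.png",np.hstack([a,b]))
plan((513,305,120,-13),(513,305,39,-13))
E
```

```text
t 24.1 pos [514.7 164.  161.2] head -12.7 w 0.65 F [ 0.6 -0.3  0.8] grasp 0 j [ 0.17 -0.1   1.88 -0.    1.36  1.96]
(513, 305, 120, -13) dx -0.065 dy -0.274 dz 0.082 yaw 0.004
(513, 305, 39, -13) dx -0.065 dy -0.274 dz 0.244 yaw 0.004
```

View pics/c8.png

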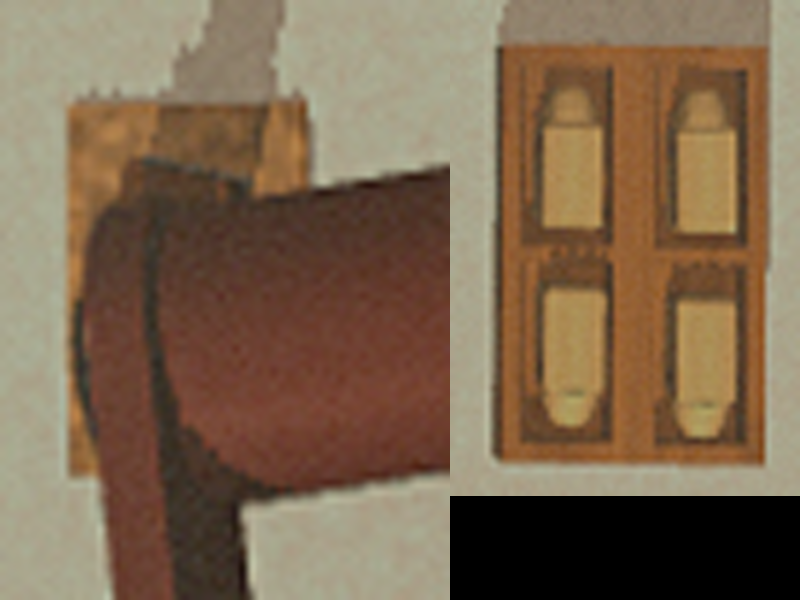

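All four blanks lie in separate pockets. The arm hides the scraper here, but the frame from 2.5 s earlier showed it unmoved. Grasping its handle.

>>> {"name": "send_rows", "arguments": {"increments": [{"claw": -0.3,"dx": -0.065,"dy": -0.274,"dz": 0.08,"yaw": 0.004},{"claw": -0.3,"dx": -0.065,"dy": -0.274,"dz": 0.08,"yaw": 0.004},{"claw": -0.3,"dx": -0.065,"dy": -0.274,"dz": 0.08,"yaw": 0.004},{"claw": -0.3,"dx": -0.065,"dy": -0.274,"dz": 0.08,"yaw": 0.004},{"claw": -0.3,"dx": -0.065,"dy": -0.274,"dz": 0.08,"yaw": 0.004},{"claw": -0.3,"dx": -0.065,"dy": -0.274,"dz": 0.08,"yaw": 0.004}]}}

```text
time: 24.88
tool_pos: [0.5136, 0.3046, 0.1221]
tool_rot: [-0.0, 0.993, -0.114, 0.001]
contact_force: [-0.8, -0.0, 0.2]
gripper_width: 0.647
grasp_force: 0.0
```

```bash
python3 - <<'E'
from h import *
s=grab("side"); crop(s,220,270,350,400,4.6,"c9.png")
plan((513,305,39,-13),(513,305,150,-13))
print(proj("side",(.513,.305,.079)),proj("side",np.array(manip.state()["tool_pos"])))
E
```

```text
t 24.9 pos [513.5 304.8 122. ] head -13.1 w 0.64 F [0.5 0.2 0.1] grasp 0 j [ 0.41  0.08  1.78 -0.    1.29  2.21]
(513, 305, 39, -13) dx -0.001 dy -0.000 dz 0.166 yaw -0.001
(513, 305, 150, -13) dx -0.001 dy -0.000 dz -0.056 yaw -0.001
[282.35621612 320.41943575] [282.40763544 300.43473256]
```

View pics/c9.png

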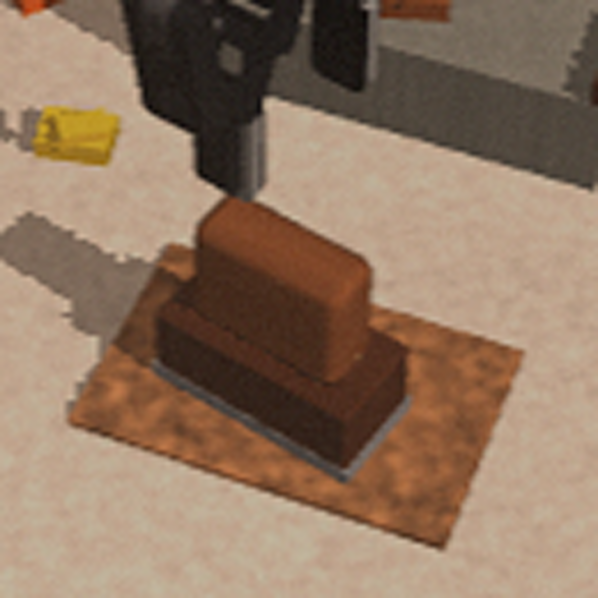

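The scraper stands upright with its handle top centred near crop (285,240). My predicted point is (287,232), so it matches. Descending.

>>> {"name": "send_rows", "arguments": {"increments": [{"claw": -0.3,"dx": 0,"dy": 0,"dz": 0.06,"yaw": 0},{"claw": -0.3,"dx": 0,"dy": 0,"dz": 0.11,"yaw": 0},{"claw": -0.3,"dx": 0,"dy": 0,"dz": 0.15,"yaw": 0},{"claw": -0.3,"dx": 0,"dy": 0,"dz": 0.164,"yaw": 0},{"claw": -0.3,"dx": 0,"dy": 0,"dz": 0.164,"yaw": 0},{"claw": -0.3,"dx": 0,"dy": 0,"dz": 0.164,"yaw": 0},{"claw": 1,"dx": 0,"dy": 0,"dz": 0.164,"yaw": 0},{"claw": 1,"dx": 0,"dy": 0,"dz": 0.164,"yaw": 0},{"claw": 1,"dx": 0,"dy": 0,"dz": 0.164,"yaw": 0},{"claw": 1,"dx": 0,"dy": 0,"dz": 0.164,"yaw": 0},{"claw": 1,"dx": 0,"dy": 0,"dz": 0.164,"yaw": 0},{"claw": 1,"dx": 0,"dy": 0,"dz": 0.164,"yaw": 0}]}}

```text
time: 26.42
tool_pos: [0.5133, 0.3064, 0.04]
tool_rot: [-0.0, 0.994, -0.113, 0.0]
contact_force: [-0.6, 1.9, 5.2]
gripper_width: 0.297
grasp_force: 61.1
```

```bash
python3 - <<'E'
from h import *
plan((513,305,130,0.8),(513,190,130,0.8))
E
```

```text
t 26.4 pos [513.3 306.4  40. ] head -13.0 w 0.30 F [-0.6  1.9  5.2] grasp 61 j [0.41 0.18 1.81 0.   1.15 2.21]
(513, 305, 130, 0.8) dx 0.000 dy 0.003 dz -0.180 yaw -0.160
(513, 190, 130, 0.8) dx 0.052 dy 0.227 dz -0.180 yaw -0.160
```

>>> {"name": "send_rows", "arguments": {"increments": [{"claw": 1,"dx": 0,"dy": 0,"dz": -0.09,"yaw": 0},{"claw": 1,"dx": 0,"dy": 0,"dz": -0.18,"yaw": 0},{"claw": 1,"dx": 0.056,"dy": 0.243,"dz": -0.18,"yaw": -0.16},{"claw": 1,"dx": 0.056,"dy": 0.243,"dz": -0.18,"yaw": -0.16},{"claw": 1,"dx": 0.056,"dy": 0.243,"dz": -0.18,"yaw": -0.16},{"claw": 1,"dx": 0.056,"dy": 0.243,"dz": -0.18,"yaw": -0.16},{"claw": 1,"dx": 0.056,"dy": 0.243,"dz": -0.18,"yaw": -0.16},{"claw": 1,"dx": 0.056,"dy": 0.243,"dz": -0.18,"yaw": -0.16},{"claw": 1,"dx": 0.056,"dy": 0.243,"dz": -0.18,"yaw": -0.16}]}}

```text
time: 27.55
tool_pos: [0.5128, 0.182, 0.1292]
tool_rot: [0.0, 1.0, 0.008, -0.0]
contact_force: [-0.8, 0.5, -2.2]
gripper_width: 0.299
grasp_force: 60.9
```

```bash
python3 - <<'E'
from h import *
s=grab("side"); crop(s,230,150,410,320,3.5,"c10.png"); cv2.imwrite("pics/top8.png",grab())
plan((513,182,130,0.8),(513,182,84,0.8))
E
```

```text
t 27.6 pos [512.9 181.8 129.3] head 0.8 w 0.30 F [-0.6 -0.4 -2.9] grasp 61 j [ 0.2  -0.05  1.9   0.    1.3   1.76]
(513, 182, 130, 0.8) dx 0.000 dy -0.000 dz -0.001 yaw 0.000
(513, 182, 84, 0.8) dx 0.000 dy -0.000 dz 0.091 yaw 0.000
```

View pics/c10.png

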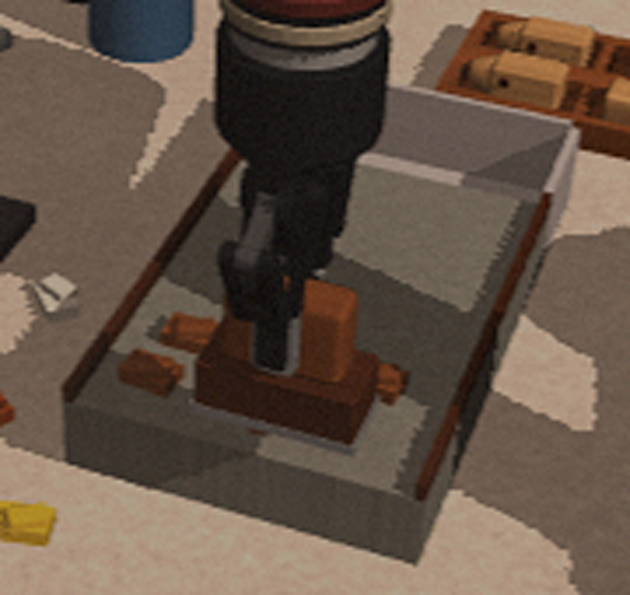

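The scraper is held upright behind the chips, square to the board, its foot around crop (280,400). First wipe lane, at x≈513.

>>> {"name": "send_rows", "arguments": {"increments": [{"claw": 1,"dx": 0,"dy": 0,"dz": 0.05,"yaw": 0},{"claw": 1,"dx": 0,"dy": 0,"dz": 0.08,"yaw": 0},{"claw": 1,"dx": 0,"dy": 0,"dz": 0.09,"yaw": 0},{"claw": 1,"dx": 0,"dy": 0,"dz": 0.09,"yaw": 0},{"claw": 1,"dx": 0,"dy": 0.04,"dz": 0.09,"yaw": 0},{"claw": 1,"dx": 0,"dy": 0.08,"dz": 0.09,"yaw": 0},{"claw": 1,"dx": 0,"dy": 0.12,"dz": 0.09,"yaw": 0},{"claw": 1,"dx": 0,"dy": 0.16,"dz": 0.09,"yaw": 0},{"claw": 1,"dx": 0,"dy": 0.2,"dz": 0.09,"yaw": 0},{"claw": 1,"dx": 0,"dy": 0.24,"dz": 0.09,"yaw": 0},{"claw": 1,"dx": 0,"dy": 0.28,"dz": 0.09,"yaw": 0},{"claw": 1,"dx": 0,"dy": 0.32,"dz": 0.09,"yaw": 0},{"claw": 1,"dx": 0,"dy": 0.36,"dz": 0.09,"yaw": 0},{"claw": 1,"dx": 0,"dy": 0.4,"dz": 0.09,"yaw": 0},{"claw": 1,"dx": 0,"dy": 0.44,"dz": 0.09,"yaw": 0},{"claw": 1,"dx": 0,"dy": 0.48,"dz": 0.09,"yaw": 0}]}}

```text
time: 29.65
tool_pos: [0.516, -0.0606, 0.0849]
tool_rot: [0.0, 1.0, 0.006, 0.0]
contact_force: [1.2, 0.2, -2.4]
gripper_width: 0.303
grasp_force: 60.9
```

```bash
cat >> h.py <<'E'
def chips(im):
    print("chips")
    for r in rects(im,(212,198,343,268),.059,30,140): print(np.round(r[:5],1))
E
python3 - <<'E'
from h import *
im=grab(); s=grab("side"); crop(s,230,130,410,300,3.5,"c11.png"); cv2.imwrite("pics/top9.png",im); chips(im)
plan((517,-125,84,0.8),(517,-125,130,0.8))
E
```

```text
chips
[595.6  98.1  29.8  18.9   0.9]
[603.9 135.9  29.9  20.8  -6.2]
t 29.8 pos [516.2 -61.4  85. ] head 0.6 w 0.30 F [ 0.1  0.1 -1.4] grasp 61 j [-0.26 -0.06  1.98 -0.    1.22  1.3 ]
(517, -125, 84, 0.8) dx 0.000 dy 0.127 dz 0.002 yaw -0.002
(517, -125, 130, 0.8) dx 0.000 dy 0.127 dz -0.090 yaw -0.002
```

View pics/c11.png

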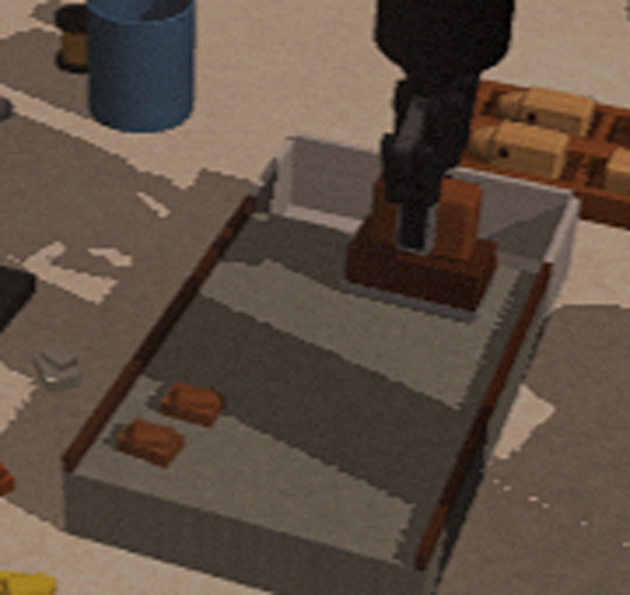

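Two chips remain at crop (190,400) and (150,440), and three are ahead of the scraper near the edge. Finishing the stroke, lifting, and moving behind the other two.

>>> {"name": "send_rows", "arguments": {"increments": [{"claw": 1,"dx": 0,"dy": 0.03,"dz": 0.001,"yaw": -0.002},{"claw": 1,"dx": 0,"dy": 0.06,"dz": 0.001,"yaw": -0.002},{"claw": 1,"dx": 0,"dy": 0.09,"dz": 0.001,"yaw": -0.002},{"claw": 1,"dx": 0,"dy": 0.12,"dz": 0.001,"yaw": -0.002},{"claw": 1,"dx": 0,"dy": 0.14,"dz": 0.001,"yaw": -0.002},{"claw": 1,"dx": 0,"dy": 0.14,"dz": 0.001,"yaw": -0.002},{"claw": 1,"dx": 0,"dy": 0.14,"dz": 0.001,"yaw": -0.002},{"claw": 1,"dx": 0,"dy": 0.14,"dz": -0.1,"yaw": -0.002},{"claw": 1,"dx": 0,"dy": 0.1,"dz": -0.1,"yaw": -0.002},{"claw": 1,"dx": 0.145,"dy": -0.487,"dz": -0.1,"yaw": -0.002},{"claw": 1,"dx": 0.145,"dy": -0.487,"dz": -0.1,"yaw": -0.002},{"claw": 1,"dx": 0.145,"dy": -0.487,"dz": -0.1,"yaw": -0.002},{"claw": 1,"dx": 0.145,"dy": -0.487,"dz": -0.1,"yaw": -0.002},{"claw": 1,"dx": 0.145,"dy": -0.487,"dz": -0.1,"yaw": -0.002},{"claw": 1,"dx": 0.145,"dy": -0.487,"dz": -0.1,"yaw": -0.002},{"claw": 1,"dx": 0.145,"dy": -0.487,"dz": -0.1,"yaw": -0.002},{"claw": 1,"dx": 0.145,"dy": -0.487,"dz": -0.1,"yaw": -0.002},{"claw": 1,"dx": 0.145,"dy": -0.487,"dz": -0.1,"yaw": -0.002}]}}

```text
time: 32.0
tool_pos: [0.5852, 0.1848, 0.1342]
tool_rot: [0.0, 1.0, 0.008, -0.0]
contact_force: [0.8, 0.7, -1.8]
gripper_width: 0.294
grasp_force: 61.3
```

```bash
python3 - <<'E'
from h import *
im=grab(); cv2.imwrite("pics/top10.png",im); chips(im)
for r in rects(im,(313,198,343,268),.012,20,400): print("tr",np.round(r[:5],1))
plan((586,182,130,0.8),(586,182,84,0.8))
E
```

```text
chips
[ 497.2 -141.5   27.    19.     0.6]
[500.3 156.  105.2  13.5   1. ]
[ 528.  -118.1   24.4   16.3    0.6]
[ 538.8 -140.2   29.1   18.9   19.1]
[595.6  98.1  29.8  18.9   0.9]
[603.5 135.9  30.6  20.8  -6.2]
tr [ 494.8 -146.1   28.    19.6    0.6]
tr [ 526.7 -121.9   25.2   16.8    0.6]
tr [ 537.9 -144.8   30.1   19.5   19.1]
t 32.0 pos [585.3 184.9 134.3] head 0.9 w 0.30 F [ 0.2 -0.2 -2.1] grasp 61 j [0.18 0.1  1.73 0.   1.31 1.74]
(586, 182, 130, 0.8) dx 0.001 dy 0.006 dz 0.009 yaw 0.001
(586, 182, 84, 0.8) dx 0.001 dy 0.006 dz 0.101 yaw 0.001
```

Three chips are in the trough. Second lane.

>>> {"name": "send_rows", "arguments": {"increments": [{"claw": 1,"dx": 0.001,"dy": 0,"dz": 0.06,"yaw": 0},{"claw": 1,"dx": 0.001,"dy": 0,"dz": 0.09,"yaw": 0},{"claw": 1,"dx": 0.001,"dy": 0,"dz": 0.1,"yaw": 0},{"claw": 1,"dx": 0.001,"dy": 0,"dz": 0.1,"yaw": 0},{"claw": 1,"dx": 0.001,"dy": 0.04,"dz": 0.1,"yaw": 0},{"claw": 1,"dx": 0.001,"dy": 0.08,"dz": 0.1,"yaw": 0},{"claw": 1,"dx": 0.001,"dy": 0.12,"dz": 0.1,"yaw": 0},{"claw": 1,"dx": 0.001,"dy": 0.16,"dz": 0.1,"yaw": 0},{"claw": 1,"dx": 0.001,"dy": 0.2,"dz": 0.1,"yaw": 0},{"claw": 1,"dx": 0.001,"dy": 0.24,"dz": 0.1,"yaw": 0},{"claw": 1,"dx": 0.001,"dy": 0.28,"dz": 0.1,"yaw": 0},{"claw": 1,"dx": 0.001,"dy": 0.32,"dz": 0.1,"yaw": 0},{"claw": 1,"dx": 0.001,"dy": 0.36,"dz": 0.1,"yaw": 0},{"claw": 1,"dx": 0.001,"dy": 0.4,"dz": 0.1,"yaw": 0},{"claw": 1,"dx": 0.001,"dy": 0.44,"dz": 0.1,"yaw": 0},{"claw": 1,"dx": 0.001,"dy": 0.48,"dz": 0.1,"yaw": 0}]}}

```text
time: 34.05
tool_pos: [0.5899, -0.0555, 0.0843]
tool_rot: [-0.0, 1.0, 0.008, 0.0]
contact_force: [0.7, 0.2, -2.5]
gripper_width: 0.294
grasp_force: 61.2
```

```bash
python3 - <<'E'
from h import *
im=grab(); chips(im)
plan((590,-130,84,0.8),(590,-130,130,0.8),(508,303,130,0))
E
```

```text
chips
t 34.1 pos [590.1 -57.8  84.5] head 0.9 w 0.29 F [ 0.5 -2.9 -2.3] grasp 61 j [-0.22  0.11  1.81 -0.    1.22  1.33]
(590, -130, 84, 0.8) dx -0.002 dy 0.144 dz 0.001 yaw 0.001
(590, -130, 130, 0.8) dx -0.002 dy 0.144 dz -0.091 yaw 0.001
(508, 303, 130, 0) dx -0.153 dy -0.724 dz -0.091 yaw 0.010
```

>>> {"name": "send_rows", "arguments": {"increments": [{"claw": 1,"dx": -0.001,"dy": 0.03,"dz": 0.001,"yaw": 0},{"claw": 1,"dx": -0.001,"dy": 0.06,"dz": 0.001,"yaw": 0},{"claw": 1,"dx": -0.001,"dy": 0.09,"dz": 0.001,"yaw": 0},{"claw": 1,"dx": -0.001,"dy": 0.12,"dz": 0.001,"yaw": 0},{"claw": 1,"dx": -0.001,"dy": 0.145,"dz": 0.001,"yaw": 0},{"claw": 1,"dx": -0.001,"dy": 0.145,"dz": 0.001,"yaw": 0},{"claw": 1,"dx": -0.001,"dy": 0.145,"dz": 0.001,"yaw": 0},{"claw": 1,"dx": -0.001,"dy": 0.145,"dz": -0.1,"yaw": 0},{"claw": 1,"dx": 0.0,"dy": 0.1,"dz": -0.1,"yaw": 0},{"claw": 1,"dx": -0.153,"dy": -0.724,"dz": -0.1,"yaw": 0},{"claw": 1,"dx": -0.153,"dy": -0.724,"dz": -0.1,"yaw": 0},{"claw": 1,"dx": -0.153,"dy": -0.724,"dz": -0.1,"yaw": 0},{"claw": 1,"dx": -0.153,"dy": -0.724,"dz": -0.1,"yaw": 0},{"claw": 1,"dx": -0.153,"dy": -0.724,"dz": -0.1,"yaw": 0},{"claw": 1,"dx": -0.153,"dy": -0.724,"dz": -0.1,"yaw": 0},{"claw": 1,"dx": -0.153,"dy": -0.724,"dz": -0.1,"yaw": 0},{"claw": 1,"dx": -0.153,"dy": -0.724,"dz": -0.1,"yaw": 0},{"claw": 1,"dx": -0.153,"dy": -0.724,"dz": -0.1,"yaw": 0},{"claw": 1,"dx": -0.153,"dy": -0.724,"dz": -0.1,"yaw": 0}]}}

```text
time: 36.48
tool_pos: [0.5072, 0.3056, 0.1339]
tool_rot: [0.0, 1.0, 0.008, -0.0]
contact_force: [0.0, 0.2, -1.6]
gripper_width: 0.3
grasp_force: 61.3
```

```bash
python3 - <<'E'
from h import *
im=grab(); s=grab("side"); cv2.imwrite("pics/top12.png",im); cv2.imwrite("pics/side12.png",s)
a=cv2.resize(im[190:275,205:345],(560,340),interpolation=cv2.INTER_CUBIC)
b=cv2.resize(s[160:230,255:400],(560,270),interpolation=cv2.INTER_CUBIC)
cv2.imwrite("pics/c12.png",np.vstack([a,b[:260]]))
for r in rects(im,(212,198,343,268),.012,20,400): print("ch",np.round(r[:5],1))
plan((508,303,41,1.2),(508,303,130,1.2))
E
```

```text
ch [ 494.8 -146.1   28.    19.6    0.6]
ch [ 526.7 -121.9   25.2   16.8    0.6]
ch [ 538.3 -144.7   29.2   19.5   19.1]
ch [ 593.2 -133.3   28.1   20.5   16.6]
ch [ 6.291e+02 -1.209e+02  1.690e+01  1.690e+01  6.000e-01]
t 36.6 pos [507.5 305.5 134.1] head 0.9 w 0.29 F [-1.  -0.8 -1.7] grasp 61 j [ 0.42  0.05  1.78 -0.    1.31  1.97]
(508, 303, 41, 1.2) dx 0.001 dy 0.005 dz 0.186 yaw -0.004
(508, 303, 130, 1.2) dx 0.001 dy 0.005 dz 0.008 yaw -0.004
```

View pics/c12.png

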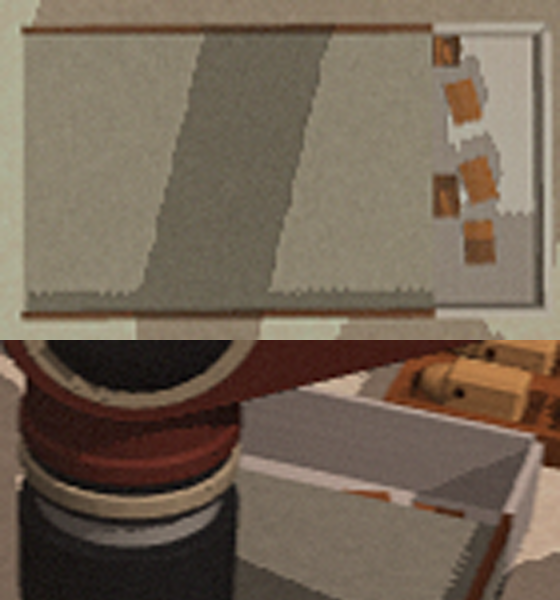

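The board is clear and all five chips lie in the trough, at crop (446,50), (463,101), (478,180), (446,195) and (479,242). Setting the scraper down on the mat.

>>> {"name": "send_rows", "arguments": {"increments": [{"claw": 1,"dx": 0.001,"dy": 0.005,"dz": 0.08,"yaw": -0.004},{"claw": 1,"dx": 0.001,"dy": 0.005,"dz": 0.15,"yaw": -0.004},{"claw": 1,"dx": 0.001,"dy": 0.005,"dz": 0.175,"yaw": -0.004},{"claw": 1,"dx": 0.001,"dy": 0.005,"dz": 0.184,"yaw": -0.004},{"claw": 1,"dx": 0.001,"dy": 0.005,"dz": 0.187,"yaw": -0.004},{"claw": 1,"dx": 0.001,"dy": 0.005,"dz": 0.188,"yaw": -0.004},{"claw": 1,"dx": 0.001,"dy": 0.005,"dz": 0.188,"yaw": -0.004}]}}

```text
time: 37.45
tool_pos: [0.5085, 0.3044, 0.0414]
tool_rot: [-0.0, 1.0, 0.011, 0.001]
contact_force: [0.2, -0.6, -2.5]
gripper_width: 0.301
grasp_force: 61.3
```

```bash
python3 - <<'E'
from h import *
plan((508,303,40,1.2))
E
```

```text
t 37.5 pos [508.5 304.4  41.4] head 1.3 w 0.30 F [ 0.2 -0.6 -2.5] grasp 61 j [0.41 0.17 1.83 0.   1.15 1.96]
(508, 303, 40, 1.2) dx -0.001 dy 0.003 dz 0.003 yaw 0.001
```

Not in contact yet (the force still shows its weight). Going down another 1.5 mm, then opening, rising and retreating.

>>> {"name": "send_rows", "arguments": {"increments": [{"claw": 1,"dx": 0,"dy": 0.001,"dz": 0.002,"yaw": 0},{"claw": 1,"dx": 0,"dy": 0.001,"dz": 0.003,"yaw": 0},{"claw": 1,"dx": 0,"dy": 0.001,"dz": 0.003,"yaw": 0},{"claw": -0.3,"dx": 0,"dy": 0.001,"dz": 0.003,"yaw": 0},{"claw": -0.3,"dx": 0,"dy": 0.001,"dz": 0.003,"yaw": 0},{"claw": -0.3,"dx": 0,"dy": 0.001,"dz": 0.003,"yaw": 0},{"claw": -0.3,"dx": 0,"dy": 0.001,"dz": 0.003,"yaw": 0},{"claw": -0.3,"dx": 0,"dy": 0.001,"dz": -0.06,"yaw": 0},{"claw": -0.3,"dx": 0,"dy": 0.001,"dz": -0.14,"yaw": 0},{"claw": -0.3,"dx": 0,"dy": 0.001,"dz": -0.26,"yaw": 0},{"claw": -0.3,"dx": 0,"dy": 0.001,"dz": -0.36,"yaw": 0},{"claw": -0.3,"dx": -0.08,"dy": 0.9,"dz": -0.36,"yaw": 0},{"claw": -0.3,"dx": -0.08,"dy": 0.9,"dz": -0.36,"yaw": 0},{"claw": -0.3,"dx": -0.08,"dy": 0.9,"dz": -0.36,"yaw": 0},{"claw": -0.3,"dx": -0.08,"dy": 0.9,"dz": -0.36,"yaw": 0},{"claw": -0.3,"dx": -0.08,"dy": 0.9,"dz": -0.36,"yaw": 0},{"claw": -0.3,"dx": -0.08,"dy": 0.9,"dz": -0.36,"yaw": 0},{"claw": -0.3,"dx": -0.08,"dy": 0.9,"dz": -0.36,"yaw": 0},{"claw": -0.3,"dx": -0.08,"dy": 0.9,"dz": -0.36,"yaw": 0},{"claw": -0.3,"dx": -0.08,"dy": 0.9,"dz": -0.36,"yaw": 0}]}}

```text
time: 39.95
tool_pos: [0.478, -0.1471, 0.2202]
tool_rot: [-0.0, 1.0, 0.011, -0.0]
contact_force: [-0.3, 1.2, -0.2]
gripper_width: 0.65
grasp_force: 0.0
```

```bash
python3 - <<'E'
from h import *
im=grab(); s=grab("side"); cv2.imwrite("pics/top13.png",im); cv2.imwrite("pics/side13.png",s)
a=cv2.resize(im[205:285,140:200],(300,400),interpolation=cv2.INTER_CUBIC)
b=cv2.resize(s[280:400,225:375],(500,400),interpolation=cv2.INTER_CUBIC)
c=cv2.resize(im[185:310,200:420],(352,200)); d=cv2.resize(s[90:310,140:460],(448,200),interpolation=cv2.INTER_AREA)
cv2.imwrite("pics/c13.png",np.vstack([np.hstack([a,b]),np.hstack([c,d[:, :448]])]))
plan()
E
```

```text
t 40.0 pos [ 478.2 -145.6  220.2] head 1.4 w 0.65 F [ 0.4  0.1 -0.4] grasp 0 j [-0.44 -0.25  1.91  0.    1.48  1.1 ]
```

View pics/c13.png

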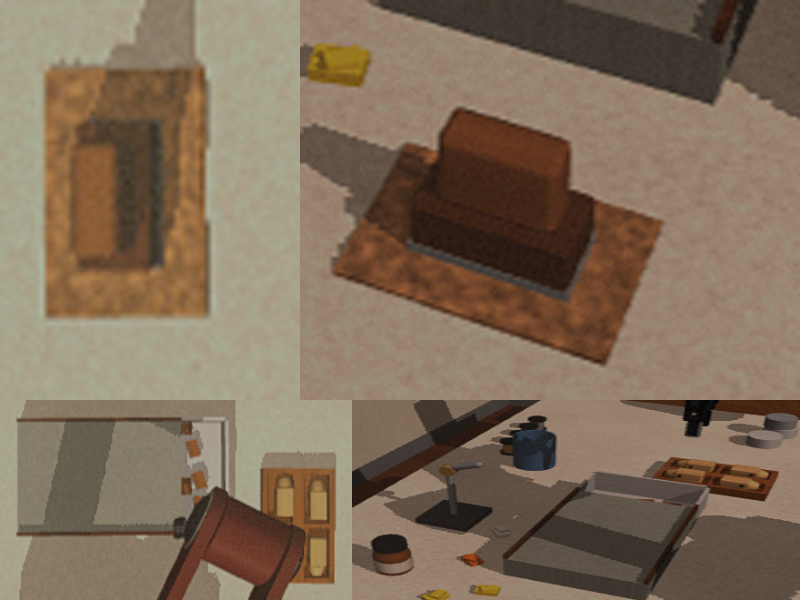

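The scraper stands upright, square and well within its mat. The board is clear, the chips are in the trough, the four blanks are in the rack, and the jar and mug haven't moved. Handing in.

```bash
python3 -c "
from plant import manip
print(manip.job_done())"
```

```text
the job is handed in; nothing more can be done
None
```

I handed the job in at about 40 s of the 210 s: the last pictures show all four blanks lying flat in separate pockets, all five chips wiped into the trough, and the scraper upright and lengthwise on its mat; no verdict came back.

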